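# Hang the carver's mallet in the free place of the rack

## Robot

A 6-joint arm with a two-finger parallel gripper is mounted at the origin on the work surface. World frame = base frame: x ahead of the robot, y to its left, z up, the work surface at z = 0. Lengths are in m, angles in rad, forces in N, time in s.
With the tool pointing down it reaches from about 0.4 to 0.925 m from the base axis. Payload 12.5 kg.
Tool frame: the origin (TCP) lies at the very end of the fingers, on their centre line; the grasp point (between the pads) lies 19 mm behind it; z points along the fingers, y is the direction in which the jaws open and shut (so a half turn about z gives the same grasp; the last joint's range is limited). The gripper opens to 95 mm and grips with 3 to 60 N. Pads are 20 mm wide; open, the fingers measure 119 mm over their backs; the gripper's body (75 mm by 180 mm) begins 59 mm behind the grasp point.
Start: joints at [-1.241, 0.491, 1.559, -0, 1.092, -0.106], TCP at [0.264, -0.567, 0.215] pointing down, gripper open.
Joint ranges: [-3.1, 3.1], [-0.84, 2.19], [0.05, 2.79], [-1.13, 4.28], [0.06, 2.93], [-2.69, 2.69]. Speed limits (rad/s): [2.22, 2.22, 2.79, 3.14, 3.14, 3.14].

## Interface

Orientations are given as a rotation vector (axis times angle).
In Python, from cell import env gives the robot as it stands. The module is installed in compiled form; this text tells all that it offers.
- The arm moves only by the shell command python3 -m jog 'ROWS' [FORCE]. ROWS is a JSON object of lists of equal length, an entry for each row: "angular": the turn, a rotation vector about the tool's x, y, z in degrees, a list of three; "offset": the shift along the tool's x, y, z in m, a list of three; "claw": the closure, from -1 (fully open) to 1 (shut). In form: {"angular": [[rx, ry, rz], ...], "offset": [[tx, ty, tz], ...], "claw": [claw, ...]}. A call has 1 to 12 rows; each row shifts and turns the pose as measured when the row begins, along the tool's axes as they then stand; what a row does not reach is not made up. A row lasts 1/8 s, in which the tool goes at most 62.5 mm and 10.7 degrees, less where a joint would pass 70% of its speed; a pose out of reach is approached as far as the arm can. A call is refused whole if a number of a shift passes 0.0625 or a number of a turn 10.7, either way. A call with a gripper value outside its range is refused whole. The fingers move at their own pace and stop on an object; FORCE is the grip in N (left out, the last holds). Time passes only in rows, so rows that do not move let the fingers close. It gives the time, the measured TCP pose, the force and the opening at its end, in the units of the state.
- env.state(): the state, without advancing time (a new reading comes with each control period).
- env.camera(name): name is "scene" or "side" or "wrist"; returns a dict with "frame" (384x512x3 uint8, red, green, blue), "z_map" (384x512 float32, m along the optical axis (not along the pixel's ray), 0 where there is no reading), "fx", "fy", "cx", "cy" (pixels), "xyz" and "rotation" of the camera in the world. Camera axes: x right, y up, looking along -z (the intrinsics and any distortion apply to the point x, -y, -z); pixel columns grow to the right and rows downward; lengths in m; the calibration is good to about 2 mm. A picture is of the moment at which its call begins.
- env.hand_in(): hands the job in, once; it reports no verdict.
The state is a dict: "time_s": time; "joint_pos": joint angles; "joint_vel": joint speeds; "joint_efforts": joint torques, N m; "tool_pos": TCP position; "ee_rot": TCP orientation; "force": force on the tool from outside, world axes, zero at the start; "moment": the same for the moment, N m; "finger_gap": opening from 0.0 (shut) to 1.0 (fully open).
Only numpy, scipy, OpenCV 4.12 (cv2) and the standard library are available. Lean on these libraries where they do the work, as an engineer would, in place of code of your own. Each camera call takes 0.05 s, during which the arm holds its last target. There are 200 camera calls.

## Task

Hang the bell-headed mallet that stands on the bench by its knob in the free middle place of the mallet rack, between the two mallets already hanging there. Do not knock the hanging ones, leave the slim straight mallet standing where it is, and leave the bell-headed one hanging straight and still.

Things in the scene. Friction and masses are not known exactly. Their poses are not given: they have to be found in the camera images.
- bell_mallet: Loose wooden carver's mallet, 0.34-0.55 kg, standing handle up on its head, left or right of the bench before the rack. Round: bell head 72 mm diameter up to 18 mm height, tapering to 44 mm at 80; neck 20 mm diameter from 80 to 142; cylindrical knob 50 mm diameter from 142 to 184 (flat underside and top), gripped from above. Origin: centre of the head's underside, z up along the handle.
- free_place (a point): Free middle fork of a fixed bench rack, open to -x: point midway between its 2 steel prongs, level with their tops (195 mm up), where the knob's axis goes. x into rack, y along rail, z up; yaw within 0.2. Prongs 34 mm apart, 10 wide, 12 thick, x -53 to 30 mm (rail face; top flush). Lips 6 mm high at x -45 to -53, then splayed ends to -76. Knob enters over the lips, then down. Next forks 90 mm off.
- hung_barrel: Bystander: loose mallet hanging upright by its knob in an outer fork of the rack, 90 mm left or right of free_place (the two hung ones may be swapped). Neck, knob and 184 mm height as bell_mallet; head a straight barrel of 68 mm diameter, 80 mm high. Its underside is 53 mm above the bench. Origin: centre of that underside, z up along the handle.
- hung_bell: Bystander: loose mallet hanging upright by its knob in an outer fork of the rack, 90 mm left or right of free_place (the two hung ones may be swapped). Neck, knob and 184 mm height as bell_mallet; head a bell as bell_mallet's, 72 mm in diameter, of darker wood. Its underside is 53 mm above the bench. Origin: centre of that underside, z up along the handle.
- slim_mallet: Bystander: loose mallet with a slim straight head, 52 mm diameter, 80 mm high, and the same neck and knob as bell_mallet (184 mm tall), standing on its head on the bench on the other side from bell_mallet. Origin: centre of its underside, z up.

How it is judged:
By the outcome, as a careful person would: the job done as asked, in the order asked, and still so for the second after the job is handed in, with the robot touching nothing.
It also fails if it takes over 48 s, if anything falls off the work surface, if the arm or the gripper's body presses on something with over 40 N, if the wrist force passes 120 N, or if a joint passes its speed limit or range.

## Working session

There is one attempt and no reset: what is moved stays moved. The work goes in short steps, Python scripts to look and compute and a shell command to move; the robot and the scene stay as the last step left them, time stands still between calls to the robot, and variables do not carry over. Pictures are saved under pics/ and viewed, about 8 in all and at most 12, crops included, and the job is handed in when it is done.

```bash
mkdir -p pics; cat > h.py <<'E'
import numpy as np, cv2
from cell import env
from scipy.spatial.transform import Rotation as R
def cam(n):
    c=env.camera(n); 
    rot=np.array(c['rotation'],float)
    c['R']=rot if rot.shape==(3,3) else R.from_rotvec(rot).as_matrix()
    z=c['z_map']; v,u=np.mgrid[:z.shape[0],:z.shape[1]]
    p=np.stack([(u-c['cx'])/c['fx']*z,-(v-c['cy'])/c['fy']*z,-z],-1)
    c['P']=p@c['R'].T+np.array(c['xyz']); c['P'][z==0]=np.nan
    return c
def save(c,name,box=None,s=1):
    f=c['frame'][:,:,::-1]
    if box: f=f[box[1]:box[3],box[0]:box[2]]
    cv2.imwrite('pics/'+name,cv2.resize(f,None,fx=s,fy=s,interpolation=cv2.INTER_CUBIC))
E
python3 - <<'E'
from h import *
s=env.state(); print(s)
for n in ['scene','side']:
    c=cam(n); print(n,c['xyz'],c['rotation'],c['fx'],{k for k in c}); save(c,n+'0.png'); np.save(n+'_P.npy',c['P'])
    np.save(n+'_F.npy',c['frame'])
a=cv2.imread('pics/scene0.png');b=cv2.imread('pics/side0.png')
cv2.imwrite('pics/both0.png',cv2.resize(np.hstack([a,b]),(800,300)))
E
```

```text
{'time_s': 0.0, 'joint_pos': array([-1.24058416e+00,  4.91556724e-01,  1.55945960e+00,  1.79094574e-06,
        1.09168642e+00, -1.05618650e-01]), 'joint_vel': array([-0.0025024 , -0.00236716, -0.00105008,  0.00053887,  0.00078813,
        0.00045336]), 'joint_efforts': array([-6.22656007e-04, -6.12651515e+01, -2.58184361e+01,  6.92416937e-02,
        4.81639104e-02, -9.29601219e-05]), 'tool_pos': array([ 0.26378272, -0.56633644,  0.21406001]), 'ee_rot': array([-3.06621786e+00, -6.78956216e-01,  1.92855035e-04]), 'force': array([0.18051422, 0.06041481, 0.38051404]), 'moment': array([ 0.01521421, -0.02159054, -0.05678695]), 'finger_gap': 1.0017194361576016}
scene [1.17183753 0.32088774 1.01046332] [0.41499207 0.67991468 1.90733739] 410.17614994226153 {'fx', 'frame', 'xyz', 'fy', 'cy', 'R', 'rotation', 'P', 'z_map', 'cx'}
side [-0.05136407  0.61356512  0.94839333] [ 0.37625967 -0.94209666 -2.18995702] 418.63765361077003 {'fx', 'frame', 'xyz', 'fy', 'cy', 'R', 'rotation', 'P', 'z_map', 'cx'}
```

View pics/scene0.png

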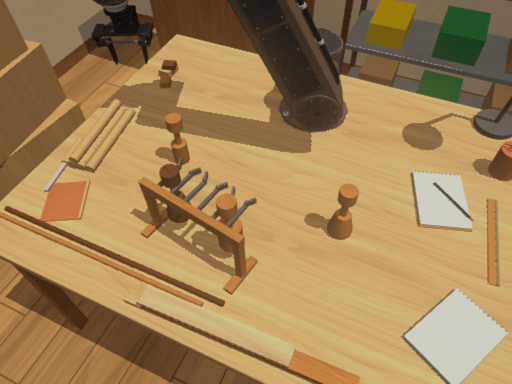

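View pics/side0.png

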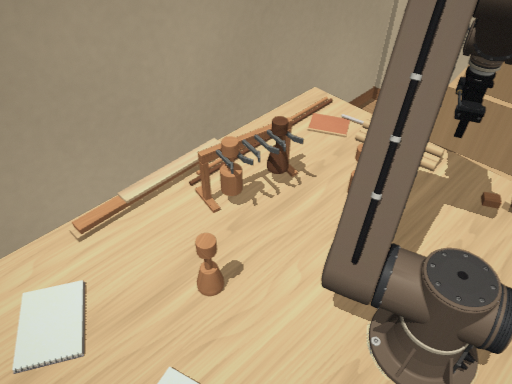

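The scene view shows the bell mallet's knob at (347,190), the slim one's at (174,120), the hung knobs at (170,172) and (227,203), and the free fork between them near (205,190). Next I'll measure positions from depth.

```bash
python3 - <<'E'
from h import *
from scipy.optimize import least_squares
def circ(p,r=None):
    f=lambda q:np.hypot(p[:,0]-q[0],p[:,1]-q[1])-r
    q=least_squares(f,p[:,:2].mean(0),loss='soft_l1',f_scale=.002).x; return q
for n in ['scene','side']:
    P=np.load(n+'_P.npy')
    rois={'scene':{'bell':(325,175,370,245),'slim':(160,108,192,168),'hungL':(158,160,184,190),'hungR':(215,190,240,218)},
     'side':{'bell':(190,230,230,300),'hungA':(220,135,242,165),'hungB':(270,115,290,145)}}[n]
    for k,(a,b,c,d) in rois.items():
        q=P[b:d,a:c].reshape(-1,3); q=q[np.isfinite(q).all(1)]
        zt=np.percentile(q[q[:,2]<.26,2],97) 
        lo=.17 if k in('bell','slim') else .222
        hi=lo+.03
        t=q[(q[:,2]>lo+.009)&(q[:,2]<hi)]
        print(n,k,'ztop',zt.round(4),'top mid',((t.min(0)+t.max(0))/2)[:2].round(4),np.ptp(t,0).round(3),len(t))
        s=q[(q[:,2]>lo-.02)&(q[:,2]<lo+.004)]
        if len(s)>10: print('   side circ',circ(s,.025).round(4),len(s))
    # prongs & rail
    F=np.load(n+'_F.npy').astype(int)
    m=(P[...,2]>.17)&(P[...,2]<.21)&(F[...,2]>F[...,0]-5)&(P[...,0]>.45)&(F.sum(-1)<500)
    q=P[m]; print('prong pts',len(q)); 
    np.save(n+'_pr.npy',q)
    # rail top
    m2=(P[...,2]>.185)&(P[...,2]<.20)&(F[...,0]>F[...,2]+25)&(P[...,0]>.4)
    r=P[m2]; 
    print('rail',len(r), r.min(0).round(3),r.max(0).round(3))
    if len(r)>20:
        l=cv2.fitLine(r[:,:2].astype(np.float32),cv2.DIST_HUBER,0,.01,.01).ravel(); print('line',l.round(4),'deg',np.degrees(np.arctan2(l[1],l[0])).round(2))
E
python3 - <<'E'
from h import *
f=np.load('scene_F.npy')[140:300,125:285,::-1]; cv2.imwrite('pics/crop1.png',cv2.resize(f,None,fx=3.7,fy=3.7,interpolation=2))
E
```

```text
scene bell ztop 0.1854 top mid [0.4788 0.2511] [0.05  0.048 0.01 ] 246
   side circ [0.4758 0.2508] 113
scene slim ztop 0.2034 top mid [ 0.4933 -0.2612] [0.198 0.154 0.021] 179
   side circ [ 0.4187 -0.3159] 97
scene hungL ztop 0.2402 top mid [ 0.6429 -0.1779] [0.051 0.05  0.011] 254
   side circ [ 0.6414 -0.1788] 133
scene hungR ztop 0.2402 top mid [6.698e-01 3.000e-04] [0.05  0.049 0.011] 299
   side circ [ 0.6686 -0.0013] 125
prong pts 0
rail 1785 [ 0.4   -0.337  0.185] [0.739 0.274 0.2  ]
line [ 0.148   0.989   0.6853 -0.126 ] deg 81.49
side bell ztop 0.1875 top mid [0.4754 0.2525] [0.05  0.047 0.012] 305
   side circ [0.4772 0.2502] 124
side hungA ztop 0.2414 top mid [ 6.669e-01 -6.000e-04] [0.049 0.05  0.012] 185
   side circ [0.6417 0.0313] 120
side hungB ztop 0.2416 top mid [ 0.6416 -0.1759] [0.049 0.051 0.012] 161
   side circ [ 0.6155 -0.1455] 122
prong pts 456
rail 1900 [ 0.421 -1.122  0.185] [1.35  0.393 0.2  ]
line [ 0.8003 -0.5997  1.0066 -0.1417] deg -36.85
```

View pics/crop1.png

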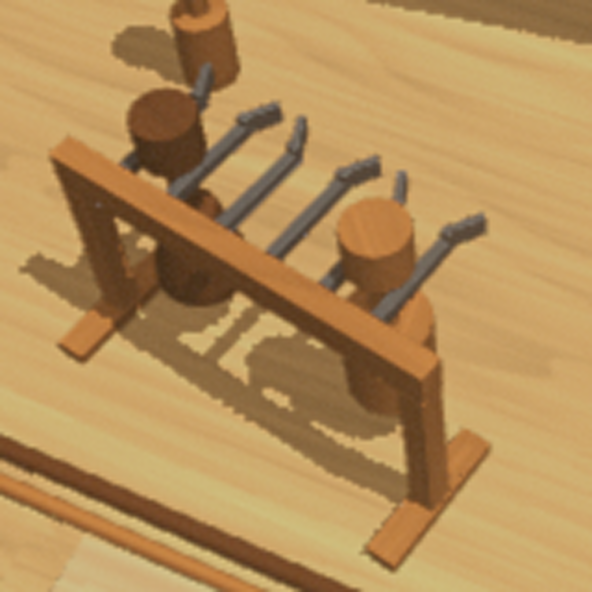

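The crop shows the free fork's two prongs, with tips at about (262,113)/(300,130) and (375,165) in crop pixels. The prong ends splay outward. I'll check the rail face and prong positions in rack axes.

```bash
python3 - <<'E'
from h import *
yaw=np.radians(-8.5); X=np.array([np.cos(yaw),np.sin(yaw)]); Y=np.array([-X[1],X[0]]); O=np.array([.6548,-.089])
for n in ['scene','side']:
    P=np.load(n+'_P.npy'); d=P[...,:2]-O; x=d@X; y=d@Y; z=P[...,2]
    m=(z>.186)&(z<.212)&(x>-.1)&(x<.09)&(abs(y)<.17)
    F=np.load(n+'_F.npy').astype(int)
    red=(F[...,0]>F[...,2]*1.35)&m
    for a in(-.15,-.12,-.06,0,.06,.12): 
        s=red&(x>.015)&(abs(y-a)<.015); print(n,'rail y',a,np.percentile(x[s],[3,97]).round(4) if s.sum()>4 else s.sum(), np.median(z[s]).round(4) if s.any() else '')
    g=m&~red
    for a in(-.075,-.06,-.049,-.035,-.02,-.01,0,.01,.02):
        s=g&(abs(x-a)<.005)&(abs(y)<.045)
        L=s&(y>0); Rr=s&(y<0)
        print(n,'x',a,[(len(y[q]),np.percentile(y[q],[5,50,95]).round(4).tolist(),np.percentile(z[q],90).round(4)) for q in(L,Rr) if q.sum()>2])
E
```

```text
scene rail y -0.15 [0.0289 0.0501] 0.1958
scene rail y -0.12 [0.0201 0.051 ] 0.1951
scene rail y -0.06 [0.0165 0.0531] 0.1958
scene rail y 0 [0.0336 0.0553] 0.1956
scene rail y 0.06 [0.0196 0.0573] 0.1957
scene rail y 0.12 [0.0158 0.059 ] 0.1959
scene x -0.075 []
scene x -0.06 [(8, [0.03, 0.0351, 0.0365], np.float64(0.2049)), (8, [-0.0258, -0.0228, -0.021], np.float64(0.2031))]
scene x -0.049 [(7, [0.0231, 0.0271, 0.029], np.float64(0.2036)), (10, [-0.0217, -0.0179, -0.0151], np.float64(0.2038))]
scene x -0.035 [(11, [0.0227, 0.0256, 0.0289], np.float64(0.1972)), (7, [-0.0203, -0.0177, -0.0147], np.float64(0.1985))]
scene x -0.02 [(9, [0.0226, 0.0261, 0.0289], np.float64(0.1982)), (7, [-0.0207, -0.0192, -0.0155], np.float64(0.1973))]
scene x -0.01 [(12, [0.0219, 0.0259, 0.0286], np.float64(0.1981)), (8, [-0.0206, -0.017, -0.0154], np.float64(0.1978))]
scene x 0 [(12, [0.0207, 0.0244, 0.0282], np.float64(0.1988)), (11, [-0.0238, -0.0184, -0.0165], np.float64(0.1972))]
scene x 0.01 [(12, [0.0211, 0.0245, 0.0279], np.float64(0.1981)), (13, [-0.0235, -0.0195, -0.0163], np.float64(0.1978)
[... 646 characters left out ...]
 [(9, [0.0234, 0.0287, 0.0305], np.float64(0.1991)), (12, [-0.0231, -0.0146, -0.0137], np.float64(0.1992))]
side x -0.02 [(11, [0.0208, 0.0265, 0.0296], np.float64(0.1982)), (10, [-0.0223, -0.0176, -0.0137], np.float64(0.199))]
side x -0.01 [(13, [0.0196, 0.0252, 0.0294], np.float64(0.1992)), (9, [-0.0226, -0.0177, -0.0158], np.float64(0.2))]
side x 0 [(11, [0.0215, 0.0258, 0.0283], np.float64(0.199)), (12, [-0.0239, -0.0178, -0.0158], np.float64(0.1983))]
side x 0.01 [(13, [0.0201, 0.0269, 0.0283], np.float64(0.1997)), (12, [-0.0234, -0.0188, -0.0164], np.float64(0.1988))]
side x 0.02 [(12, [0.0206, 0.0254, 0.0275], np.float64(0.1991)), (11, [-0.0228, -0.0187, -0.0169], np.float64(0.1975))]
```

Prong midpoints put the free place at about (0.657,-0.086), with rack yaw about -10°. The bell mallet is at (0.477,0.251). I'll rise first, then swing over to it.

```bash
python3 -m jog '{"angular":[[0,0,0],[0,0,0],[0,0,0],[0,0,0],[0,0,0],[0,0,0],[0,0,0],[0,0,0],[0,0,0],[0,0,0],[0,0,0]],"offset":[[0,0,-0.053],[0,0,-0.053],[0.045,-0.03,0],[0.045,-0.03,0],[0.045,-0.03,0],[0.045,-0.03,0],[0.045,-0.03,0],[0.045,-0.03,0],[0.045,-0.03,0],[0.045,-0.03,0],[0.045,-0.03,0]],"claw":[-1,-1,-1,-1,-1,-1,-1,-1,-1,-1,-1]}' 25
python3 -m jog '{"angular":[[0,0,0],[0,0,0],[0,0,0],[0,0,0],[0,0,0],[0,0,0],[0,0,0],[0,0,0]],"offset":[[0.016,-0.048,0],[0.016,-0.048,0],[0.016,-0.048,0],[0.016,-0.048,0],[0.016,-0.048,0],[0.016,-0.048,0],[0.016,-0.048,0],[0.016,-0.048,0]],"claw":[-1,-1,-1,-1,-1,-1,-1,-1]}'
cat >> h.py <<'E'
def rel(x,y,z,th):
    """shift in tool axes to world xyz, and turn (deg) to tool-down with tool x heading th"""
    s=env.state(); M=R.from_rotvec(s['ee_rot'])
    G=R.from_euler('z',th,degrees=True)*R.from_euler('x',180,degrees=True)
    print('t',s['time_s'],'tcp',s['tool_pos'].round(4),'gap',round(s['finger_gap'],3),'F',s['force'].round(1),'M',s['moment'].round(2),'j',s['joint_pos'].round(2))
    print('shift',M.inv().apply(np.array([x,y,z])-s['tool_pos']).round(4),'turn',np.degrees((M.inv()*G).as_rotvec()).round(2))
E
python3 -c "
from h import *
rel(.477,.251,.32,169.8)"
```

```text
time_s: 1.48
tool_pos: [0.5224, -0.1403, 0.3217]
ee_rot: [-3.063, -0.668, 0.002]
force: [0.9, -0.7, -0.5]
finger_gap: 1.0
time_s: 2.48
tool_pos: [0.4766, 0.2755, 0.3223]
ee_rot: [-3.062, -0.668, 0.008]
force: [1.1, -0.7, 0.0]
finger_gap: 1.0
t 2.475 tcp [0.4766 0.2755 0.3223] gap 1.0 F [ 1.1 -0.7  0. ] M [-0.01  0.03  0.  ] j [0.4  0.29 1.59 0.01 1.27 1.54]
shift [-0.0099  0.0224  0.0021] turn [  -0.44   -0.56 -145.17]
```

```bash
python3 -m jog '{"angular":[[0,0,-10.5],[0,0,-10.5],[0,0,-10.5],[0,0,-10.5],[0,0,-10.5],[0,0,-10.5],[0,0,-10.5],[0,0,-10.5],[0,0,-10.5],[0,0,-10.5],[0,0,-10.5],[0,0,-10.5]],"offset":[[-0.01,0.022,0],[0,0,0],[0,0,0],[0,0,0],[0,0,0],[0,0,0],[0,0,0],[0,0,0],[0,0,0],[0,0,0],[0,0,0],[0,0,0]],"claw":[-1,-1,-1,-1,-1,-1,-1,-1,-1,-1,-1,-1]}'
python3 -c "
from h import *
rel(.477,.251,.32,169.8)
c=cam('wrist'); save(c,'w1.png')
P=c['P']; z=P[...,2]; m=(z>.176)&(z<.195)&(np.hypot(P[...,0]-.477,P[...,1]-.251)<.05)
q=P[m]; print(len(q),((q.min(0)+q.max(0))/2).round(4),np.ptp(q,0).round(4))
(a,b),r=cv2.minEnclosingCircle((q[:,:2]*1000).astype(np.float32)); print(a,b,r)
for n in ('scene','side'):
  c=cam(n);P=c['P']; z=P[...,2]; m=(z>.179)&(z<.195)&(np.hypot(P[...,0]-.477,P[...,1]-.251)<.04);q=P[m]
  print(n,len(q),((q.min(0)+q.max(0))/2).round(4) if len(q) else '')
"
```

```text
time_s: 3.98
tool_pos: [0.4737, 0.2547, 0.318]
ee_rot: [-0.712, -3.044, -0.0]
force: [-0.5, 0.2, 0.2]
finger_gap: 1.003
t 3.975 tcp [0.4737 0.2547 0.318 ] gap 1.003 F [-0.5  0.2  0.2] M [ 0.04 -0.18  0.06] j [ 0.37  0.28  1.62  0.01  1.26 -0.75]
shift [-0.0046 -0.0018 -0.0021] turn [ -0.07  -0.87 -16.15]
1480 [0.4763 0.2523 0.1812] [0.0487 0.0497 0.0098]
476.5404052734375 252.3837432861328 24.979217529296875
scene 247 [0.4764 0.2511 0.1844]
side 303 [0.4755 0.2518 0.1849]
```

View pics/w1.png

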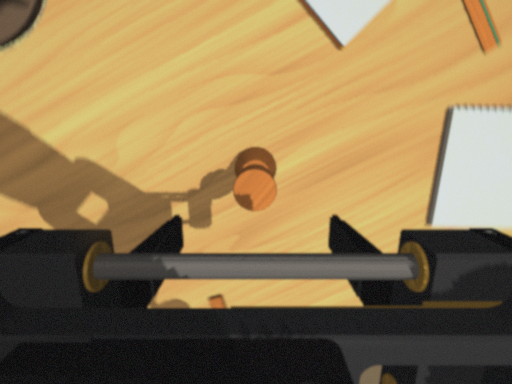

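The wrist view shows the knob centred between the jaws at (256,190), and all three cameras agree on (0.476,0.252). I'll finish the turn, then descend.

```bash
python3 -m jog '{"angular":[[0,-0.5,-8],[0,-0.4,-8],[0,0,0]],"offset":[[-0.004,-0.001,0],[0,0,0],[0,0,0]],"claw":[-1,-1,-1]}'
python3 -c "
from h import *
rel(.4763,.252,.152,169.8)"
```

```text
time_s: 4.5
tool_pos: [0.4768, 0.2519, 0.3177]
ee_rot: [-0.31, -3.126, 0.003]
force: [0.1, 1.1, 0.2]
finger_gap: 0.999
t 4.5 tcp [0.4768 0.2519 0.3177] gap 0.999 F [0.1 1.1 0.2] M [ 0.05 -0.11 -0.02] j [ 0.36  0.28  1.62 -0.    1.25 -1.01]
shift [0.0005 0.0003 0.1657] turn [-0.1   0.01 -1.14]
```

```bash
python3 -m jog '{"angular":[[0,0,-1],[0,0,0],[0,0,0],[0,0,0],[0,0,0]],"offset":[[0,0,0.045],[0,0,0.045],[0,0,0.04],[0,0,0.03],[0,0,0]],"claw":[-1,-1,-1,-1,-1]}'
python3 -c "
from h import *
rel(.4763,.252,.152,169.8)"
```

```text
time_s: 5.12
tool_pos: [0.4774, 0.2519, 0.1541]
ee_rot: [0.332, 3.123, -0.001]
force: [0.4, -0.2, 0.8]
finger_gap: 0.997
t 5.125 tcp [0.4774 0.2519 0.1541] gap 0.997 F [ 0.4 -0.2  0.8] M [ 0.05 -0.16  0.  ] j [ 0.36  0.44  1.84 -0.    0.86 -0.99]
shift [ 0.0011 -0.0002  0.0021] turn [-0.02  0.08 -1.95]
```

```bash
python3 -m jog '{"angular":[[0,0,0],[0,0,0],[0,0,0],[0,0,0],[0,0,0],[0,0,0],[0,0,0]],"offset":[[0.001,0,0],[0,0,0],[0,0,0],[0,0,0],[0,0,0],[0,0,0],[0,0,0]],"claw":[0,1,1,1,1,1,1]}' 30
python3 -m jog '{"angular":[[0,0,0],[0,0,0],[0,0,0],[0,0,0]],"offset":[[0,0,-0.01],[0,0,-0.02],[0,0,-0.03],[0,0,0]],"claw":[1,1,1,1]}'
python3 -c "
from h import *
rel(.4763,.252,.27,169.8)"
```

```text
time_s: 6.0
tool_pos: [0.4778, 0.2527, 0.1582]
ee_rot: [0.34, 3.117, 0.003]
force: [-0.0, -0.1, 0.0]
finger_gap: 0.521
time_s: 6.5
tool_pos: [0.4766, 0.2525, 0.2196]
ee_rot: [0.34, 3.12, 0.001]
force: [0.3, 0.6, -4.9]
finger_gap: 0.52
t 6.5 tcp [0.4766 0.2525 0.2196] gap 0.52 F [ 0.3  0.6 -4.9] M [ 0.18 -0.19 -0.01] j [ 0.37  0.36  1.76 -0.    1.01 -0.99]
shift [ 0.     -0.0005 -0.0504] turn [ 0.07  0.2  -2.26]
```

Held: the gap reads 49 mm and the mallet weighs about 0.5 kg. Next I'll move to in front of the free fork and verify close up there.

```bash
python3 -m jog '{"angular":[[0,0,-0.2],[0,0,-0.2],[0,0,-0.2],[0,0,-0.2],[0,0,-0.2],[0,0,-0.2],[0,0,-0.2],[0,0,-0.2],[0,0,-0.2],[0,0,-0.2],[0,0,0],[0,0,0]],"offset":[[-0.005,-0.015,-0.005],[-0.009,-0.03,-0.004],[-0.009,-0.031,-0.004],[-0.009,-0.031,-0.002],[-0.009,-0.031,0],[-0.009,-0.031,0],[-0.009,-0.031,0],[-0.009,-0.031,0],[-0.009,-0.031,0],[-0.006,-0.02,0],[-0.003,-0.01,0],[0,0,0]],"claw":[1,1,1,1,1,1,1,1,1,1,1,1]}'
python3 - <<'E'
from h import *
rel(.4995,-.058,.235,169.8)
for n in('scene','side','wrist'):
    c=cam(n); save(c,n+'2.png'); np.savez(n+'2.npz',P=c['P'],F=c['frame'])
a=cv2.imread('pics/scene2.png')[80:260,110:290];b=cv2.imread('pics/side2.png')[90:270,180:360]
cv2.imwrite('pics/duo2.png',cv2.resize(np.hstack([a,b]),(800,400),interpolation=2))
E
```

```text
time_s: 8.0
tool_pos: [0.4973, -0.0678, 0.2253]
ee_rot: [-0.284, -3.115, 0.003]
force: [0.6, -0.7, -5.2]
finger_gap: 0.519
t 8.0 tcp [ 0.4973 -0.0678  0.2253] gap 0.519 F [ 0.6 -0.7 -5.2] M [ 0.14 -0.15 -0.04] j [-0.26  0.31  1.83 -0.01  1.01 -1.65]
shift [-0.0002  0.01   -0.0097] turn [-0.19 -0.74 -0.22]
```

View pics/duo2.png

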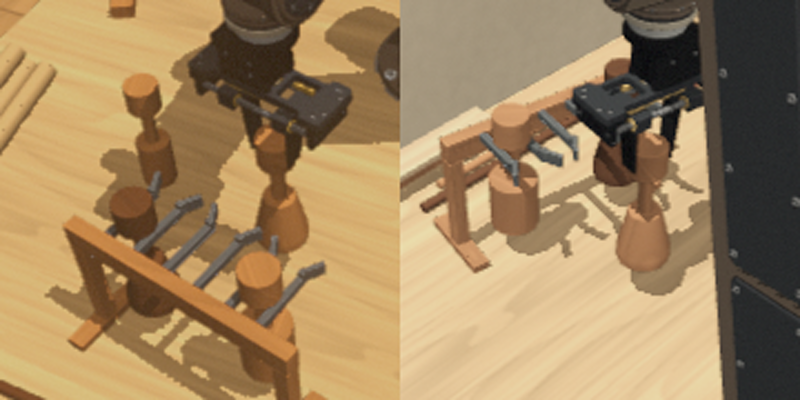

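View pics/wrist2.png

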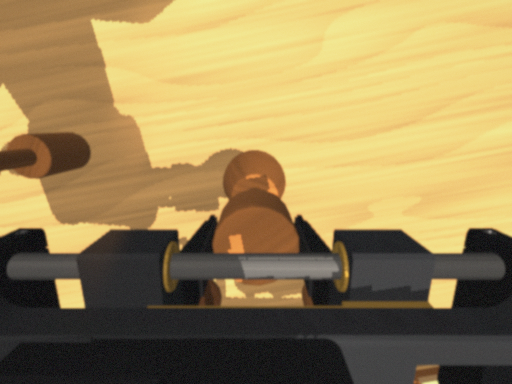

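Both views show the mallet upright in the grip, in front of the free fork. The hung and slim mallets are undisturbed. Next I'll measure the mallet's axis with the same cameras that gave the fork's position.

```bash
python3 - <<'E'
from h import *
from scipy.optimize import least_squares
yaw=np.radians(-10.2); X=np.array([np.cos(yaw),np.sin(yaw)]); Y=np.array([-X[1],X[0]]); O=np.array([.6568,-.0858])
t=np.array([.4973,-.0678])
prof=lambda h: np.interp(h,[0,.018,.08],[.036,.036,.022])
for n in('scene','side'):
    d=np.load(n+'2.npz'); P=d['P']; F=d['F'].astype(int)
    m=(np.hypot(P[...,0]-t[0],P[...,1]-t[1])<.07)&(P[...,2]>.075)&(P[...,2]<.14)&(F[...,0]>F[...,2]*1.4)
    q=P[m]
    def f(a): 
        c=a[:2]+np.outer(q[:,2]-.1,a[2:]); return np.hypot(*(q[:,:2]-c).T)-prof(q[:,2]-.067)
    r=least_squares(f,[*t,0,0],loss='soft_l1',f_scale=.001)
    k=P[(np.hypot(P[...,0]-t[0],P[...,1]-t[1])<.07)&(P[...,2]>.212)&(P[...,2]<.248)&(F[...,0]>F[...,2]*1.4)]
    g=least_squares(lambda a:np.hypot(k[:,0]-a[0],k[:,1]-a[1])-.025,t,loss='soft_l1',f_scale=.001).x if len(k)>10 else None
    print(n,len(q),'head c@.1',r.x[:2].round(4),'tilt deg',np.degrees(r.x[2:]).round(2),'res',np.median(abs(r.fun)).round(4),'knob',len(k),g, 'head in rack',(X@(r.x[:2]-O)).round(4),(Y@(r.x[:2]-O)).round(4))
    D=P[...,:2]-O; x=D@X;y=D@Y;z=P[...,2]
    for a in(-.04,-.03,-.02,-.01,0,.01,.02):
        s=(z>.19)&(z<.201)&(abs(x-a)<.005)&(abs(y)<.04)&(F[...,0]<F[...,2]*1.35)
        print(a,[np.percentile(y[s&w],[5,95]).round(4).tolist() for w in(y>0,y<0) if (s&w).sum()>3])
print('tcp in rack',X@(t-O),Y@(t-O))
P=np.load('scene2.npz')['P']; D=P[...,:2]-O; z=P[...,2]
for c in((.6415,-.1775),(.668,-.0005)):
    m=(z>.232)&(z<.25)&(np.hypot(P[...,0]-c[0],P[...,1]-c[1])<.035); q=P[m]; p=((q.min(0)+q.max(0))/2)[:2]; print('hung',p.round(4),X@(p-O),Y@(p-O))
q=P[80+75//2:80+110//2, 110+118//2:110+162//2].reshape(-1,3);q=q[(q[:,2]>.178)&(q[:,2]<.195)]; print('slim',((q.min(0)+q.max(0))/2).round(4),len(q))
E
```

```text
scene 361 head c@.1 [ 0.4928 -0.0694] tilt deg [1.98 1.17] res 0.0009 knob 171 [ 0.49569302 -0.06749764] head in rack -0.1643 -0.0129
-0.04 [[0.0168, 0.0249], [-0.0263, -0.0192]]
-0.03 [[0.0188, 0.0244], [-0.0268, -0.0188]]
-0.02 [[0.0178, 0.0252], [-0.0266, -0.0192]]
-0.01 [[0.0177, 0.0239], [-0.026, -0.0192]]
0 [[0.0176, 0.0256], [-0.0261, -0.0189]]
0.01 [[0.0178, 0.0247], [-0.0256, -0.0195]]
0.02 [[0.0181, 0.0246], [-0.0264, -0.019]]
side 453 head c@.1 [ 0.4937 -0.0693] tilt deg [0.58 1.29] res 0.001 knob 165 [ 0.49690186 -0.06819706] head in rack -0.1634 -0.0126
-0.04 [[0.0222, 0.0262]]
-0.03 [[0.0169, 0.0239]]
-0.02 [[0.0183, 0.0242]]
-0.01 [[0.0154, 0.0244]]
0 [[0.0158, 0.0252]]
0.01 [[0.0183, 0.0244], [-0.0238, -0.0175]]
0.02 [[0.0174, 0.0241], [-0.0235, -0.0196]]
tcp in rack -0.16016672479684663 -0.010529495137527187
hung [ 0.6433 -0.177 ] 0.002888348557493769 -0.09212248390363574
hung [ 6.705e-01 -1.000e-04] -0.0017383041862347546 0.0867700809820369
slim [ 0.4253 -0.3066  0.184 ] 91
```

```bash
python3 -m jog '{"angular":[[0,-0.7,0],[0,0,0],[0,0,0]],"offset":[[0,0.005,-0.005],[0,0.0045,-0.004],[0,0,0]],"claw":[1,1,1]}'
python3 -c "
from h import *
rel(.6566-.002*.984,-.0868+.002*.177,.232,169.8)"
```

```text
time_s: 8.52
tool_pos: [0.4993, -0.0551, 0.2356]
ee_rot: [0.279, 3.128, -0.005]
force: [-1.2, 0.8, -4.7]
finger_gap: 0.516
t 8.525 tcp [ 0.4993 -0.0551  0.2356] gap 0.516 F [-1.2  0.8 -4.7] M [ 0.08 -0.15 -0.01] j [-0.24  0.29  1.83 -0.    1.02 -1.63]
shift [-0.1584 -0.0034  0.0038] turn [-0.17  0.07  0.  ]
```

```bash
python3 -m jog '{"angular":[[0,0,0],[0,0,0],[0,0,0],[0,0,0],[0,0,0]],"offset":[[-0.015,-0.003,0],[-0.02,0,0],[-0.02,0,0],[-0.015,0,0],[0,0,0]],"claw":[1,1,1,1,1]}'
python3 -c "
from h import *
rel(.6566-.002*.984,-.0868+.002*.177,.232,169.8)"
```

```text
time_s: 9.15
tool_pos: [0.5733, -0.0723, 0.2352]
ee_rot: [0.279, 3.127, -0.006]
force: [-0.6, 1.8, -4.9]
finger_gap: 0.52
t 9.15 tcp [ 0.5733 -0.0723  0.2352] gap 0.52 F [-0.6  1.8 -4.9] M [0.14 0.01 0.04] j [-0.24  0.4   1.65 -0.    1.08 -1.63]
shift [-0.0826  0.0004  0.0034] turn [-0.19  0.15  0.02]
```

```bash
python3 -m jog '{"angular":[[0,0,0],[0,0,0],[0,0,0],[0,0,0],[0,0,0],[0,0,0]],"offset":[[-0.01,0,0],[-0.018,0,0],[-0.02,0,0],[-0.018,0,0],[-0.01,0,0],[0,0,0]],"claw":[1,1,1,1,1,1]}'
python3 - <<'E'
from h import *
rel(.6566-.002*.984,-.0868+.002*.177,.215,169.8)
A=[]
for n in('scene','side'):
    c=cam(n); save(c,n+'3.png'); np.savez(n+'3.npz',P=c['P'],F=c['frame'])
a=cv2.imread('pics/scene3.png')[130:250,140:260];b=cv2.imread('pics/side3.png')[90:210,200:320]
cv2.imwrite('pics/duo3.png',cv2.resize(np.hstack([a,b]),(800,400),interpolation=2))
E
```

```text
time_s: 9.9
tool_pos: [0.6509, -0.0867, 0.2349]
ee_rot: [0.279, 3.128, -0.006]
force: [-1.6, 0.2, -4.3]
finger_gap: 0.523
t 9.9 tcp [ 0.6509 -0.0867  0.2349] gap 0.523 F [-1.6  0.2 -4.3] M [ 0.22 -0.03 -0.  ] j [-0.23  0.52  1.45 -0.    1.17 -1.62]
shift [-0.0036  0.001   0.0199] turn [-0.2   0.08 -0.  ]
```

View pics/duo3.png

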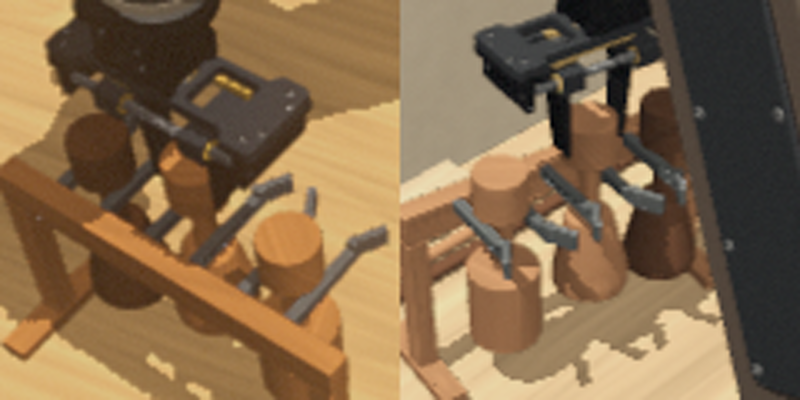

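The neck stands between the middle prongs with the knob above them, and it is clear of the neighbours. Now I'll lower it.

```bash
python3 -m jog '{"angular":[[0,0,0],[0,0,0],[0,0,0],[0,0,0],[0,0,0]],"offset":[[-0.003,0.001,0.005],[0,0,0.005],[0,0,0.005],[0,0,0.004],[0,0,0.001]],"claw":[1,1,1,1,1]}'
python3 -c "
from h import *
rel(.6566-.002*.984,-.0868+.002*.177,.211,169.8)"
```

```text
time_s: 10.62
tool_pos: [0.6525, -0.0858, 0.2139]
ee_rot: [0.279, 3.129, -0.005]
force: [0.2, -0.2, -4.3]
finger_gap: 0.52
t 10.625 tcp [ 0.6525 -0.0858  0.2139] gap 0.52 F [ 0.2 -0.2 -4.3] M [ 0.16 -0.17 -0.  ] j [-0.23  0.54  1.47 -0.    1.13 -1.62]
shift [-0.0022 -0.0002  0.0029] turn [-0.19  0.04 -0.  ]
```

```bash
for i in 1; do python3 -m jog '{"angular":[[0,0,0],[0,0,0],[0,0,0]],"offset":[[0,0,0.0015],[0,0,0.0015],[0,0,0.001]],"claw":[1,1,1]}'; done
```

```text
time_s: 11.0
tool_pos: [0.6527, -0.0859, 0.2112]
ee_rot: [0.279, 3.127, -0.006]
force: [-5.2, 0.9, 8.0]
finger_gap: 0.523
```

It's seated: the force changed from -4.5 to +8 N. I'll relax the grip first so it settles, then open partway so the fingers stay clear of the neighbours.

```bash
python3 -m jog '{"angular":[[0,0,0],[0,0,0],[0,0,0],[0,0,0]],"offset":[[0,0,0],[0,0,0],[0,0,0],[0,0,0]],"claw":[1,1,1,1]}' 3
python3 -m jog '{"angular":[[0,0,0],[0,0,0],[0,0,0],[0,0,0],[0,0,0],[0,0,0],[0,0,0]],"offset":[[0,0,0],[0,0,0],[0,0,0],[0,0,0],[0,0,0],[0,0,0],[0,0,0]],"claw":[-0.1,-0.15,-0.2,-0.3,-0.4,-0.45,-0.45]}' 3
python3 -c "
from h import *
rel(.6566-.002*.984,-.0868+.002*.177,.3,169.8)
for n in('scene','side'):
    c=cam(n); save(c,n+'4.png')
a=cv2.imread('pics/scene4.png')[130:250,140:260];b=cv2.imread('pics/side4.png')[90:210,200:320]
cv2.imwrite('pics/duo4.png',cv2.resize(np.hstack([a,b]),(800,400),interpolation=2))"
```

```text
time_s: 11.5
tool_pos: [0.6528, -0.086, 0.2113]
ee_rot: [0.279, 3.127, -0.006]
force: [-1.0, -0.2, -0.8]
finger_gap: 0.524
time_s: 12.38
tool_pos: [0.6535, -0.0861, 0.212]
ee_rot: [0.279, 3.124, -0.006]
force: [0.7, 0.2, -0.7]
finger_gap: 0.724
t 12.375 tcp [ 0.6535 -0.0861  0.212 ] gap 0.724 F [ 0.7  0.2 -0.7] M [ 0.11 -0.19 -0.01] j [-0.23  0.54  1.48 -0.    1.12 -1.62]
shift [-0.0016 -0.0005 -0.0879] turn [-0.2   0.29  0.  ]
```

View pics/duo4.png

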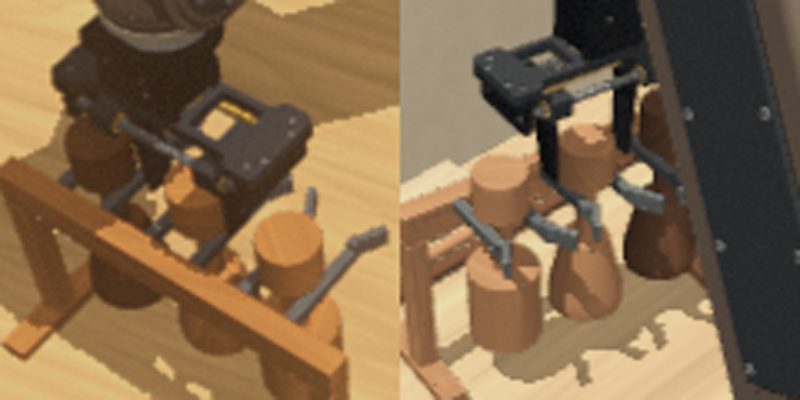

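The mallet hangs in the fork at the neighbours' level and the fingers are free of it. I'll go straight up, slowly at first, then back away.

```bash
python3 -m jog '{"angular":[[0,0,0],[0,0,0],[0,0,0],[0,0,0],[0,0,0],[0,0,0],[0,0,0],[0,0,0],[0,0,0],[0,0,0],[0,0,0],[0,0,0]],"offset":[[0,0,-0.01],[0,0,-0.015],[0,0,-0.02],[0,0,-0.03],[0,0,-0.04],[0,0,-0.03],[0.03,0,0],[0.05,0,0],[0.05,0,0],[0.03,0,0],[0,0,0],[0,0,0]],"claw":[-0.45,-0.45,-0.45,-0.45,-0.45,-0.45,-0.45,-0.45,-0.45,-0.45,-0.45,-0.45]}'
python3 -m jog '{"angular":[[0,0,0],[0,0,0],[0,0,0],[0,0,0],[0,0,0],[0,0,0]],"offset":[[0,0,0],[0,0,0],[0,0,0],[0,0,0],[0,0,0],[0,0,0]],"claw":[-0.45,-0.45,-0.45,-0.45,-0.45,-0.45]}'
python3 - <<'E'
from h import *
print(env.state()['time_s'],env.state()['tool_pos'])
for rep in range(2):
  for n in('scene','side'):
    c=cam(n); save(c,n+'5.png'); P=c['P']; z=P[...,2]
    for k,p0,h in(('bell',(.654,-.087),.237),('hungL',(.6433,-.177),.237),('hungR',(.67,0),.237),('slim',(.4253,-.3066),.184)):
        m=(abs(z-h)<.008)&(np.hypot(P[...,0]-p0[0],P[...,1]-p0[1])<.04); q=P[m]
        if len(q)>20:
            co=np.linalg.lstsq(np.c_[q[:,:2]-q[:,:2].mean(0),np.ones(len(q))],q[:,2],rcond=None)[0]
            print(rep,n,k,((q.min(0)+q.max(0))/2)[:2].round(4),'z',np.median(q[:,2]).round(4),np.degrees(co[:2]).round(1))
a=cv2.imread('pics/scene5.png')[100:260,130:290];b=cv2.imread('pics/side5.png')[90:250,190:350]
cv2.imwrite('pics/duo5.png',cv2.resize(np.hstack([a,b]),(800,400),interpolation=2))
E
```

```text
time_s: 13.98
tool_pos: [0.4908, -0.0562, 0.3729]
ee_rot: [0.278, 3.111, -0.009]
force: [-0.5, -0.0, 0.3]
finger_gap: 0.724
time_s: 14.72
tool_pos: [0.4928, -0.0567, 0.3721]
ee_rot: [0.278, 3.113, -0.009]
force: [-0.3, -0.3, -0.8]
finger_gap: 0.729
14.725 [ 0.49276925 -0.05670735  0.37205996]
0 scene bell [ 0.6532 -0.0849] z 0.2379 [-3.5 -2.3]
0 scene hungL [ 0.6436 -0.1776] z 0.2378 [-3.5 -3.3]
0 scene hungR [0.6702 0.    ] z 0.2381 [-2.5 -2.1]
0 scene slim [ 0.4206 -0.3137] z 0.1848 [-3.2 -3.3]
0 side bell [ 0.6516 -0.0854] z 0.2394 [ 4.5 -3.1]
0 side hungL [ 0.6419 -0.1772] z 0.2385 [ 4.8 -3.4]
0 side hungR [ 0.6674 -0.0008] z 0.2394 [ 3.7 -5.1]
1 scene bell [ 0.6521 -0.0856] z 0.2378 [-2.9 -2. ]
1 scene hungL [ 0.6437 -0.1778] z 0.2377 [-3.2 -4.1]
1 scene hungR [0.6703 0.    ] z 0.2382 [-2.9 -1.9]
1 scene slim [ 0.4196 -0.3139] z 0.1848 [-3.4 -3. ]
1 side bell [ 0.6504 -0.0848] z 0.2395 [ 4.9 -3.7]
1 side hungL [ 0.6418 -0.1771] z 0.2382 [ 5.2 -4.5]
1 side hungR [0.6683 0.0009] z 0.2394 [ 5.1 -4.9]
```

View pics/duo5.png

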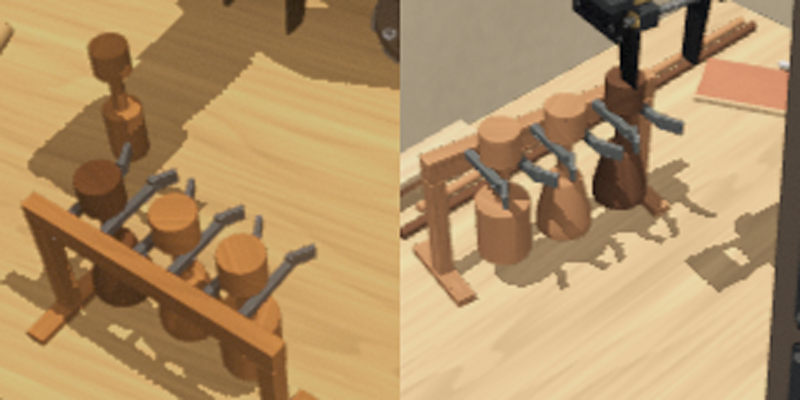

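All three mallets hang at the same level, and the gripper is clear. Handing in.

```bash
python3 -c "
from cell import env
print(env.hand_in(), env.state()['time_s'])"
```

```text
the job is handed in; nothing more can be done
the job is handed in; nothing more can be done
```

The bell-headed mallet now hangs by its knob in the free middle fork. I brought it in over the lips, lowered it until the prongs took its weight, and released it at low grip. The arm then went straight up and back, about 15 s into the 48 s allowed, and I handed the job in.

**Last checks:**
- **Height and tilt:** The knob top is at z ≈ 0.238 to 0.239 m in both cameras. That is level with the two neighbours, and its tilt reading matches theirs within the noise.
- **Position:** The knob's axis is within about 1 mm of the fork's middle across the prongs. It sits about 5 mm short of my estimate of the fork point in depth, which keeps it well inside the lips.
- **Stillness:** Two successive readings agree to about 1 mm.
- **Hung mallets:** Both are within about 1 to 2 mm of where they were before.
- **Slim mallet:** It still stands at about (0.420, -0.314). A mid-task reading from a cropped patch disagreed by about 8 mm, but the first and last readings agree to 2 to 3 mm, so I blame the crop.
- **Forces:** The largest wrist force I read was about 10 N, at seating, and the gripper was touching nothing at the end.

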